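Make the coil winder safe and stand the fallen former up

ROBOT

A 7-joint arm with a two-finger parallel gripper is mounted at the origin on the work surface. World frame = base frame: x ahead of the robot, y to its left, z up, the work surface at z = 0. Lengths are in m, angles in rad, forces in N, time in s.
With the tool pointing down it reaches from about 0.425 to 0.925 m from the base axis. Payload 6.8 kg.
Tool frame: the origin (TCP) lies at the very end of the fingers, on their centre line; the grasp point (between the pads) lies 19 mm behind it (bot.grasp_offset is the distance from the TCP to the grasp point, in m); z points along the fingers, y is the direction in which the jaws open and shut (so a half turn about z gives the same grasp; the last joint's range is limited). The gripper opens to 85 mm and grips with 20 to 120 N. Pads are 22 mm wide; open, the fingers measure 114 mm over their backs; the gripper's body (76 mm by 85 mm) begins 54 mm behind the grasp point. The pads swing forward as they close: fully open they stand 13 mm farther back than shut.
Start: joints at [1.107, 0.477, 0.022, 1.555, -0.011, 1.109, -0.083], TCP at [0.235, -0.633, 0.231] pointing down, gripper open.
Joint ranges: [-2.96, 2.96], [-0.34, 2.1], [-1.41, 1.46], [0.24, 2.44], [-1.37, 4.51], [0.17, 1.92], [-2.96, 2.96]. Speed limits (rad/s): [2.39, 2.39, 3.14, 3.14, 3.14, 3.14, 3.14].

INTERFACE

Orientations are given as a unit quaternion [w, x, y, z].
In Python, from station import monitor, cams, bot, finder gives the robot as it stands.
- The arm moves only by the tool jog_arm, never from a script. Its argument "plan" is a list of rows, each an object of numbers: "x", "y", "z": the shift along the tool's x, y, z as a fraction of full scale; "wx", "wy", "wz": the turn, a rotation vector about the tool's x, y, z as a fraction of full scale. A call has 1 to 12 rows; each row is the pose to reach, as a shift and turn from the pose measured when the call began, along the tool's axes at that moment, turning the shorter way round; what a row does not reach only later rows make up. Full scale, the value 1, is 20 cm for a shift and 180 degrees for a turn. A row lasts 1/12 s, in which the tool goes at most 41.7 mm and 7.16 degrees, less where a joint would pass 70% of its speed; a pose out of reach is approached as far as the arm can. A call with a number of a shift or a turn outside -1 to 1 is refused whole. A call with a gripper value outside its range is refused whole. "hand" is the opening, from -1 (shut) to 1 (fully open), set as the call begins (left out, the last holds). The fingers move at their own pace and stop on an object; "grip_force" is the grip in N (left out, the last holds). Time passes only in rows, so rows that repeat a pose let the fingers close. It gives the time, the measured TCP pose, the force and the opening at its end, in the units of the state.
- monitor.get_obs(): the state, without advancing time (a new reading comes with each control period).
- cams.read_camera(name): name is "scene" or "top"; returns the picture (420x560x3 uint8, red, green, blue); there is no depth.
- cams.get_calibration(name): a dict with "fx", "fy", "cx", "cy" (pixels), "distortion" ([k1, k2, p1, p2, k3] as OpenCV has them; the pictures are not rectified), "extrinsics" (4x4, takes a point from world to camera coordinates). Camera axes: x right, y down, z forward; pixel columns grow to the right and rows downward; lengths in m; the calibration is good to about 2 mm. A picture is of the moment at which its call begins. get_calibration takes no time and is no camera call.
- bot.hand_in(): hands the job in, once; it reports no verdict.
Trained networks look in the newest picture that a camera, given by its name, has taken for a name from the list of things; names that differ only in an ending like _2 or _b are one class to them, and where a whole thing is asked for, a point or a joint stands for the part that bears it (a point fixed in the world has none). Each returns a list of dicts, best first, with "confidence" (0 to 1); they miss things now and then, are a little off and sometimes report something else, mostly with a low value. They report only what shows in the picture. A call takes as long as a camera call. They do not tell look-alikes from the thing itself.
- finder.find_in(camera, target): "bbox" ([left, top, width, height] in pixels, round what is visible of it).
- finder.place_of(camera, target): "location" ([column, row] in pixels: a listed point, or the origin of a listed thing).
The state is a dict: "t": time; "q": joint angles; "joint_vel": joint speeds; "joint_torque": joint torques, N m; "eef_pos": TCP position; "tool_rot": TCP orientation; "contact_force": force on the tool from outside, world axes, zero at the start; "torque": the same for the moment, N m; "gripper_width": opening from 0.0 (shut) to 1.0 (fully open).
Only numpy, scipy, OpenCV 4.12 (cv2) and the standard library are available. Lean on these libraries where they do the work, as an engineer would, in place of code of your own. Each camera call takes 0.05 s, during which the arm holds its last target. There are 200 camera calls.

TASK

The coil winder's isolator has been left on and a long wooden coil former has toppled over on the bench. First turn the black isolator handle on the grey switch box anticlockwise (seen from above) to its stop, off, so that the bar lies in line with the long side of the box; then stand the fallen former upright on the bench top on its square foot and let go. Leave the other things on the bench where they are.

Things in the scene. Friction and masses are not known exactly. Their poses are not given: they have to be found in the camera images.
- former: Fallen wooden coil former, 0.18-0.35 kg: square foot 76 x 76 x 16 mm carrying a barrel 48 mm in diameter, 150 mm in all. Origin: centre of the foot's underside; z axis: from foot to top end. It lies on a foot edge and the top end's rim (z 6 deg below level, pointing within 0.5 rad of world +y, origin 39 mm up) and does not roll. Upright: origin at bench height. Mass centre 58 mm from origin.
- switchbox: Grey switch box fixed to the bench, 110 mm (its x) x 150 mm (its y, the long side) and 70 mm high; origin at the centre of its underside, z up. On the middle of its top is the isolator handle, turning about the vertical axis. A short black cable gland, 24 mm in diameter, sticks out 14 mm from the middle of each short side, low down.
- isolator (a joint): Angle of the isolator handle in rad: 0 = off (bar in line with the box's long side, its y), 1.047 = on (bar turned 60 degrees clockwise from there, seen from above); hard stops at both ends. It starts at or near on (0.9 to 1.047). About 0.15 N m of friction holds it where it is left; no spring.
- isolator_grip (a point): Grip point of the isolator handle, on its turning axis 100 mm above the bench; its y axis runs along the bar. The bar is black, 90 mm long, 14 mm wide and 34 mm high, its top 112 mm above the bench; it stands on a bare metal disc 68 mm in diameter whose top is 78 mm above the bench.
- short_former: Bystander, leave it: a shorter wooden former already standing upright, foot 60 x 60 mm, barrel 40 mm in diameter, 85 mm high in all; origin at the centre of its underside, z up.
- disc: Bystander, leave it: flat wooden disc, 100 mm in diameter, 9 mm thick; origin at the centre of its underside.
- jar: Bystander, leave it: amber glass jar with steel lid, 64 mm in diameter, 90 mm high, standing; origin at the centre of its underside.
- spanner: Bystander, leave it: steel open-ended spanner 160 mm long lying flat; origin at the middle of its underside.
- driver: Bystander, leave it: screwdriver 180 mm long lying on the bench; origin at the middle of its underside.
Things that resemble listed ones, but are neither listed nor needed, are in the scene too. What is shaped like the former but turquoise is not meant. What is shaped like the switchbox but green is not meant.

How it is judged:
On the way, in this order (a step that is already met when the one before it is completed fails the run):
1. the isolator handle is turned off while the former still lies (value of joint isolator below 0.12 rad and angle between former's own z axis and vertical above 0.8 rad), for 0.2 s.
2. the former stands upright on its foot on the bench top (angle between former's own z axis and vertical below 0.08 rad and height (world z) of former below 0.006 m), for 0.2 s.
At the end, for the whole second after the job is handed in: The isolator is off (within 0.12 rad of its off stop) and the former stands still and upright (within 0.08 rad) with its square foot flat on the bench top (within 6 mm of bench height), anywhere on the bench, released (all of step 2 and value of joint isolator below 0.12 rad and height (world z) of former above -0.006 m and linear speed of former below 0.02 m/s and angular speed of former below 0.1 rad/s); the robot touches nothing.
It fails at once if a bystander (short former, disc, jar, spanner or screwdriver) is moved more than 40 mm or a standing one knocked over (distance of any of short_former, disc, jar, spanner, driver from where it was at the start of the episode above 0.04 m or angle between any of short_former, jar's own z axis and vertical above 0.6 rad).
It also fails if it takes over 58 s, if anything falls off the work surface, if the arm or the gripper's body presses on something with over 40 N, if the wrist force passes 120 N, or if a joint passes its speed limit or range.

## Working session

There is one attempt and no reset: what is moved stays moved. The work goes in short steps, Python scripts to look and compute and a tool call to move; the robot and the scene stay as the last step left them, time stands still between calls to the robot, and variables do not carry over. Pictures are saved under pics/ and viewed, about 8 in all and at most 12, crops included, and the job is handed in when it is done.

Besides the shell and the picture viewer there is one more tool, called by a JSON object that holds its "method" and its "body", one argument or row to a line. jog_arm: Moves the arm, as the interface text tells. Shift numbers are shares of 20 cm and turn numbers shares of 180 degrees, none past 1 either way. Its arguments: {"type":"object","properties":{"plan":{"type":"array","items":{"type":"object","properties":{"x":{"type":"number","minimum":-1,"maximum":1},"y":{"type":"number","minimum":-1,"maximum":1},"z":{"type":"number","minimum":-1,"maximum":1},"wx":{"type":"number","minimum":-1,"maximum":1},"wy":{"type":"number","minimum":-1,"maximum":1},"wz":{"type":"number","minimum":-1,"maximum":1}}}},"hand":{"type":"number"},"grip_force":{"type":"number"}},"required":["plan"]}

```bash
mkdir -p pics; ls
cat > h.py <<'E'
from station import monitor, cams, bot, finder
import numpy as np, cv2
from scipy.spatial.transform import Rotation as R
def cal(n):
    c=cams.get_calibration(n);K=np.array([[c['fx'],0,c['cx']],[0,c['fy'],c['cy']],[0,0,1]]);return K,np.array(c['distortion'],float),np.array(c['extrinsics'])
def ray(n,uv,z):
    K,d,E=cal(n);p=cv2.undistortPoints(np.array([[uv]],float),K,d)[0,0]
    r=E[:3,:3].T@np.array([p[0],p[1],1]);o=-E[:3,:3].T@E[:3,3];return o+r*(z-o[2])/r[2]
def proj(n,P):
    K,d,E=cal(n);return cv2.projectPoints(np.array(P,float).reshape(-1,1,3),cv2.Rodrigues(E[:3,:3])[0],E[:3,3],K,d)[0].reshape(-1,2)
def tool():
    s=monitor.get_obs();q=s['tool_rot'];return np.array(s['eef_pos']),R.from_quat([q[1],q[2],q[3],q[0]]),s
def save(n,f): 
    im=cams.read_camera(n);cv2.imwrite('pics/'+f,im[:,:,::-1]);return im
E
python3 - <<'E'
from h import *
a=save('scene','s0.png');b=save('top','t0.png')
for n in('scene','top'):
    K,d,E=cal(n);print(n,K[0,0],-E[:3,:3].T@E[:3,3])
    for t in('former','switchbox','isolator_grip','short_former','disc','jar','spanner','driver'):
        for r in finder.place_of(n,t):
            print(n,t,round(r['confidence'],2),np.round(r['location']),ray(n,r['location'],{'former':.039,'isolator_grip':.1}.get(t,0)).round(3)[:2])
p,r,s=tool();print(p,r.as_matrix().round(3),s['t'])
E
```

```text
pics
scene 442.8086469347104 [0.86570454 0.56193795 1.14593118]
scene former 0.93 [304. 271.] [0.514 0.154]
scene former 0.68 [414. 251.] [0.214 0.273]
scene switchbox 0.6 [298. 158.] [ 0.28 -0.22]
scene switchbox 0.58 [238. 174.] [ 0.489 -0.267]
scene isolator_grip 0.76 [235. 150.] [ 0.482 -0.282]
scene isolator_grip 0.55 [300. 138.] [ 0.281 -0.215]
scene short_former 0.75 [207. 269.] [ 0.733 -0.014]
scene disc 0.78 [238. 249.] [ 0.625 -0.024]
scene jar 0.77 [189. 141.] [ 0.56  -0.486]
scene jar 0.48 [374. 367.] [0.505 0.463]
scene spanner 0.58 [288. 225.] [ 0.454 -0.015]
scene driver 0.61 [373. 368.] [0.508 0.463]
scene driver 0.58 [293. 224.] [ 0.441 -0.011]
top 400.2302865534662 [ 0.2579856  -0.04165954  1.22140685]
top former 0.89 [229. 202.] [0.523 0.152]
top former 0.7 [174. 297.] [0.226 0.27 ]
top former 0.44 [291. 181.] [ 0.609 -0.027]
top switchbox 0.87 [343. 298.] [ 0.278 -0.22 ]
top switchbox 0.76 [368. 232.] [ 0.486 -0.282]
top isolator_grip 0.81 [376. 230.] [ 0.474 -0.282]
top isolator_grip 0.7 [352. 297.] [ 0.282 -0.231]
top isolator_grip 0.28 [294. 151.] [ 0.683 -0.027]
top short_former 0.72 [294. 150.] [ 0.726 -0.024]
top disc 0.81 [292. 182.] [ 0.619 -0.03 ]
top jar 0.88 [439. 219.] [ 0.551 -0.495]
top spanner 0.72 [280. 229.] [ 0.463 -0.01 ]
top driver 0.87 [131. 202.] [0.495 0.461]
top driver 0.31 [369. 234.] [ 0.478 -0.285]
[ 0.23513327 -0.63274307  0.23132907] [[ 0.937  0.348  0.   ]
 [ 0.348 -0.937 -0.   ]
 [ 0.     0.    -1.   ]] 0.9
```

View pictures.

Run:
```python
import cv2,numpy as np
t=cv2.imread('pics/t0.png')
a=cv2.resize(t[120:330,110:460],None,fx=2.25,fy=2.25,interpolation=cv2.INTER_CUBIC);cv2.imwrite('pics/t0c.png',a)
```

```text
(no output)
```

View pics/s0.png

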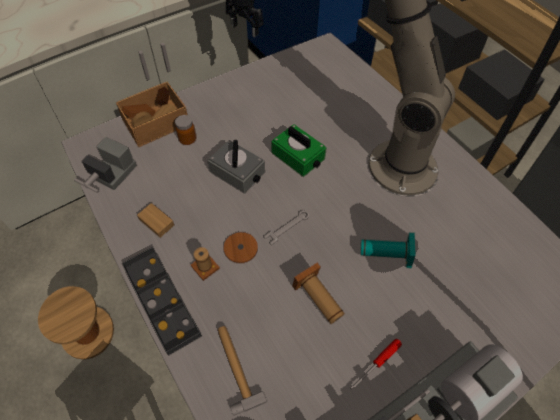

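View pics/t0c.png

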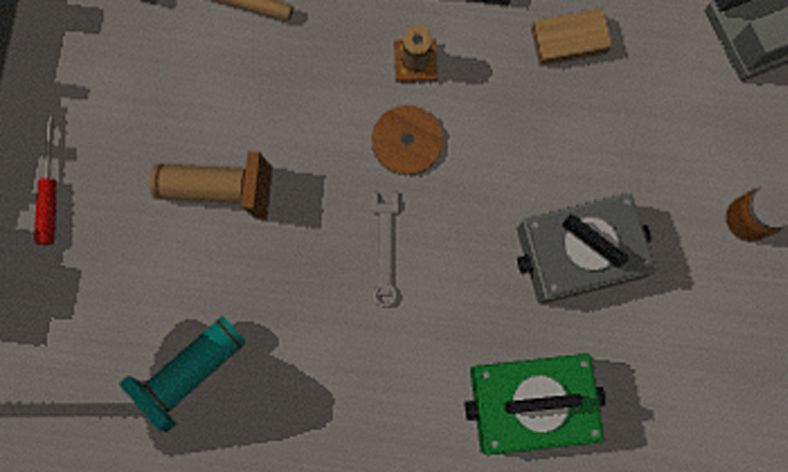

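The grey box at top px (368,232) and the natural-wood fallen former at top px (229,202) fit the description. The green box (343,298) and the turquoise former (174,297) are look-alikes. The crop shows both clearly. Next I'll measure the angles.

Run:
```python
from h import *
c=lambda u,v:(110+u/2.25,120+v/2.25)
im=cv2.imread('pics/t0.png');g=im.max(2)
m=np.zeros_like(g);m[210:246,352:394]=(g[210:246,352:394]<50)
n,l,st,ce=cv2.connectedComponentsWithStats(m)
i=1+np.argmax(st[1:,4]);ys,xs=np.where(l==i);print('bar',st[i],ce[i])
r=cv2.minAreaRect(np.c_[xs,ys].astype(np.float32));bp=cv2.boxPoints(r);W=np.array([ray('top',b,.105)[:2] for b in bp]);print(W.round(3),'c',W.mean(0))
for a,b in((0,1),(1,2)):d=W[b]-W[a];print(np.hypot(*d).round(3),np.degrees(np.arctan2(d[1],d[0])))
# box top corners
C=np.array([ray('top',c(*p),.07)[:2] for p in((518,228),(630,195),(652,265),(540,303))])
print('box',C.round(3),C.mean(0))
for a,b in((0,1),(3,2),(0,3),(1,2)):d=C[b]-C[a];print(np.hypot(*d).round(3),np.degrees(np.arctan2(d[1],d[0])))
# former
e1=ray('top',c(155,182),.04);e=[ray('top',c(*p),z)[:2] for p,z in(((197,165),.055-.024+.0),((197,202),.031))];print('barrel side mid',e)
print('top rim', [ray('top',c(*p),.0235)[:2].round(3) for p in((158,164),(158,199))],[ray('top',c(*p),.031)[:2].round(3) for p in((242,167),(242,202))])
print('scene top end',ray('scene',(335,313),.0235)[:2])
```

```text
bar [360 215  33  25 242] [375.14049587 227.29338843]
[[ 0.496 -0.232]
 [ 0.516 -0.243]
 [ 0.461 -0.333]
 [ 0.442 -0.321]] c [ 0.47881892 -0.28226537]
0.023 -30.443535848972132
0.105 -121.0887088836113
box [[ 0.494 -0.184]
 [ 0.555 -0.326]
 [ 0.466 -0.359]
 [ 0.4   -0.22 ]] [ 0.47863266 -0.27241886]
0.154 -66.86426864585654
0.153 -64.8115119089397
0.1 -159.09319909430835
0.095 -159.60722265385988
barrel side mid [array([0.5394893 , 0.25290591]), array([0.48844708, 0.24472804])]
top rim [array([0.537, 0.308]), array([0.488, 0.3  ])] [array([0.544, 0.192]), array([0.495, 0.184])]
scene top end [0.50976413 0.29427352]
```

```bash
cat >> h.py <<'E'
def go(P,ydir=None,Rt=None):
    """fractions to reach TCP P with tool down and tool y at ydir deg, or rotation Rt"""
    p,r,s=tool()
    if ydir is not None:
        a=np.radians(ydir);y=np.array([np.cos(a),np.sin(a),0]);z=np.array([0,0,-1.]);Rt=R.from_matrix(np.c_[np.cross(y,z),y,z])
    print('shift',(r.inv().apply(np.array(P)-p)/.2).round(3),'turn',((r.inv()*Rt).as_rotvec()/np.pi).round(4),'t',s['t'])
E
python3 -c "
from h import *
go([.479,-.281,.19],-31.1)"
```

```text
shift [ 1.755 -1.224  0.207] turn [ 0.    -0.    -0.214] t 0.9
```

{"method": "jog_arm", "body": {
  "plan": [
    {"x":0.9,"y":-0.62,"z":0.1,"wz":-0.21},
    {"x":0.9,"y":-0.62,"z":0.1,"wz":-0.21},
    {"x":0.9,"y":-0.62,"z":0.1,"wz":-0.21},
    {"x":0.9,"y":-0.62,"z":0.1,"wz":-0.21},
    {"x":0.9,"y":-0.62,"z":0.1,"wz":-0.21},
    {"x":0.9,"y":-0.62,"z":0.1,"wz":-0.21},
    {"x":0.9,"y":-0.62,"z":0.1,"wz":-0.21}
  ],
  "hand": 0
}}

```text
invalid input at $.plan[0]: expected keys x, y, z, wx, wy, wz
```

```bash
python3 -c "
from h import *
go([.479,-.281,.16],-31.1);print(tool()[2]['q'])"
```

```text
shift [ 1.755 -1.224  0.357] turn [ 0.    -0.    -0.214] t 0.9
[ 1.10692575  0.47697132  0.022392    1.55539511 -0.01151455  1.10930152
 -0.08313057]
```

All six keys are needed in every row.

{"method": "jog_arm", "body": {
  "plan": [
    {"x":0.9,"y":-0.62,"z":0.1,"wx":0,"wy":0,"wz":-0.21},
    {"x":0.9,"y":-0.62,"z":0.1,"wx":0,"wy":0,"wz":-0.21},
    {"x":0.9,"y":-0.62,"z":0.1,"wx":0,"wy":0,"wz":-0.21},
    {"x":0.9,"y":-0.62,"z":0.1,"wx":0,"wy":0,"wz":-0.21},
    {"x":0.9,"y":-0.62,"z":0.1,"wx":0,"wy":0,"wz":-0.21},
    {"x":0.9,"y":-0.62,"z":0.1,"wx":0,"wy":0,"wz":-0.21},
    {"x":0.9,"y":-0.62,"z":0.1,"wx":0,"wy":0,"wz":-0.21}
  ],
  "hand": 0
}}

```text
t: 1.48
eef_pos: [0.364, -0.4496, 0.2113]
tool_rot: [-0.0, 0.872, 0.49, 0.001]
contact_force: [-0.1, -0.1, 0.1]
gripper_width: 0.502
```

```bash
python3 -c "
from h import *
go([.479,-.281,.16],-31.1);print(tool()[2]['q'])"
```

```text
shift [1.019 0.053 0.259] turn [ 0.     -0.0007 -0.0012] t 1.4833
[ 0.93517592  0.34840515 -0.190282    1.80197639  0.07433729  0.99859325
  0.16932224]
```

{"method": "jog_arm", "body": {
  "plan": [
    {"x":1,"y":0.053,"z":0.26,"wx":0,"wy":0,"wz":0},
    {"x":1,"y":0.053,"z":0.26,"wx":0,"wy":0,"wz":0},
    {"x":1,"y":0.053,"z":0.26,"wx":0,"wy":0,"wz":0},
    {"x":1,"y":0.053,"z":0.26,"wx":0,"wy":0,"wz":0},
    {"x":1,"y":0.053,"z":0.26,"wx":0,"wy":0,"wz":0},
    {"x":1,"y":0.053,"z":0.26,"wx":0,"wy":0,"wz":0},
    {"x":1,"y":0.053,"z":0.26,"wx":0,"wy":0,"wz":0}
  ]
}}

```text
t: 2.07
eef_pos: [0.4783, -0.2822, 0.1593]
tool_rot: [-0.001, 0.871, 0.492, 0.001]
contact_force: [-0.8, -0.2, 0.7]
gripper_width: 0.502
```

```bash
python3 -c "
from h import *
go([.479,-.281,.086],-31.1);print(tool()[2]['q'])
im=save('scene','s1.png')
cv2.imwrite('pics/s1c.png',cv2.resize(im[90:210,160:320,::-1],None,fx=4,fy=4,interpolation=2))"
```

```text
shift [ 0.006 -0.     0.366] turn [-0.0002 -0.0009 -0.0001] t 2.0667
[ 0.6345999   0.3785061  -0.26355954  1.89927747  0.12144515  0.87955816
 -0.2317484 ]
```

View pics/s1c.png

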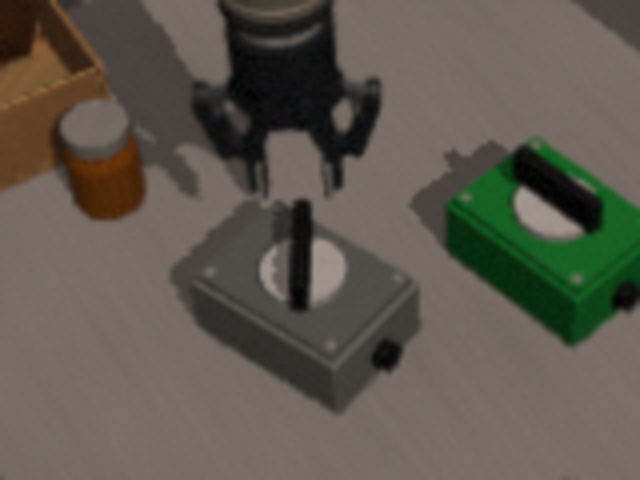

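The fingers, at crop px (258,175) and (333,175), straddle the black bar at (302,250) on the grey box. I'll go down and close on it.

{"method": "jog_arm", "body": {
  "plan": [
    {"x":0.005,"y":0,"z":0.15,"wx":0,"wy":0,"wz":0},
    {"x":0.005,"y":0,"z":0.28,"wx":0,"wy":0,"wz":0},
    {"x":0.005,"y":0,"z":0.36,"wx":0,"wy":0,"wz":0},
    {"x":0.005,"y":0,"z":0.36,"wx":0,"wy":0,"wz":0}
  ]
}}

```text
t: 2.45
eef_pos: [0.474, -0.286, 0.0847]
tool_rot: [-0.002, 0.873, 0.488, -0.002]
contact_force: [0.2, -0.1, -0.9]
gripper_width: 0.504
```

{"method": "jog_arm", "body": {
  "plan": [
    {"x":0,"y":0,"z":0,"wx":0,"wy":0,"wz":0},
    {"x":0,"y":0,"z":0,"wx":0,"wy":0,"wz":0},
    {"x":0,"y":0,"z":0,"wx":0,"wy":0,"wz":0},
    {"x":0,"y":0,"z":0,"wx":0,"wy":0,"wz":0},
    {"x":0,"y":0,"z":0,"wx":0,"wy":0,"wz":0},
    {"x":0,"y":0,"z":0,"wx":0,"wy":0,"wz":0}
  ],
  "hand": -1,
  "grip_force": 40
}}

```text
t: 2.95
eef_pos: [0.4756, -0.2896, 0.0862]
tool_rot: [0.001, 0.874, 0.487, -0.0]
contact_force: [5.5, -7.2, -9.6]
gripper_width: 0.152
```

{"method": "jog_arm", "body": {
  "plan": [
    {"x":0.001,"y":0.006,"z":0,"wx":0,"wy":0,"wz":-0.035},
    {"x":0.002,"y":0.011,"z":0,"wx":0,"wy":0,"wz":-0.07},
    {"x":0.004,"y":0.016,"z":0,"wx":0,"wy":0,"wz":-0.105},
    {"x":0.006,"y":0.02,"z":0,"wx":0,"wy":0,"wz":-0.14},
    {"x":0.009,"y":0.025,"z":0,"wx":0,"wy":0,"wz":-0.175},
    {"x":0.012,"y":0.029,"z":0,"wx":0,"wy":0,"wz":-0.21},
    {"x":0.015,"y":0.032,"z":0,"wx":0,"wy":0,"wz":-0.245},
    {"x":0.018,"y":0.035,"z":0,"wx":0,"wy":0,"wz":-0.28},
    {"x":0.02,"y":0.037,"z":0,"wx":0,"wy":0,"wz":-0.3},
    {"x":0.02,"y":0.037,"z":0,"wx":0,"wy":0,"wz":-0.3},
    {"x":0.02,"y":0.037,"z":0,"wx":0,"wy":0,"wz":-0.3}
  ]
}}

```text
t: 3.87
eef_pos: [0.4889, -0.291, 0.0864]
tool_rot: [0.005, 0.558, 0.83, 0.002]
contact_force: [19.3, -2.4, -28.3]
gripper_width: 0.155
```

```bash
python3 -c "
from h import *
p,r,s=tool();y=r.as_matrix()[:,0];print('bar deg',np.degrees(np.arctan2(y[1],y[0])),s['torque'],s['contact_force'],s['q'])"
```

```text
bar deg 112.15240203850819 [-0.69331084 -3.57991136 -0.62174509] [ 19.25113989  -2.40753193 -28.31389593] [ 0.79080465  0.52198644 -0.46560993  1.91458548  0.32524298  0.76786101
  0.53121097]
```

{"method": "jog_arm", "body": {
  "plan": [
    {"x":0,"y":0,"z":0.0,"wx":0,"wy":0,"wz":-0.015},
    {"x":0,"y":0,"z":0.0,"wx":0,"wy":0,"wz":-0.025},
    {"x":0,"y":0,"z":0,"wx":0,"wy":0,"wz":-0.025},
    {"x":0,"y":0,"z":0,"wx":0,"wy":0,"wz":-0.025}
  ]
}}

```text
t: 4.2
eef_pos: [0.4893, -0.2911, 0.0864]
tool_rot: [0.005, 0.528, 0.849, 0.003]
contact_force: [6.2, 2.9, -14.5]
gripper_width: 0.155
```

```bash
python3 -c "
from h import *
p,r,s=tool();y=r.as_matrix()[:,0];print('bar deg',np.degrees(np.arctan2(y[1],y[0])),s['torque'],s['contact_force'])"
```

```text
bar deg 116.24977112456165 [ 0.42937268 -0.94576973 -2.07713465] [  6.23533374   2.93957085 -14.47823269]
```

The moment has risen to -2.1 N m, so the handle is at its stop. I'll release and rise.

{"method": "jog_arm", "body": {
  "plan": [
    {"x":0,"y":0,"z":0,"wx":0,"wy":0,"wz":0},
    {"x":0,"y":0,"z":0,"wx":0,"wy":0,"wz":0},
    {"x":0,"y":0,"z":0,"wx":0,"wy":0,"wz":0},
    {"x":0,"y":0,"z":-0.1,"wx":0,"wy":0,"wz":0},
    {"x":0,"y":0,"z":-0.25,"wx":0,"wy":0,"wz":0},
    {"x":0,"y":0,"z":-0.45,"wx":0,"wy":0,"wz":0},
    {"x":0,"y":0,"z":-0.6,"wx":0,"wy":0,"wz":0},
    {"x":0,"y":0,"z":-0.6,"wx":0,"wy":0,"wz":0}
  ],
  "hand": 0.2
}}

```text
t: 4.87
eef_pos: [0.4915, -0.2927, 0.214]
tool_rot: [0.012, 0.528, 0.849, 0.003]
contact_force: [1.2, -0.7, -0.0]
gripper_width: 0.603
```

```bash
python3 -c "
from h import *
im=save('scene','s2.png')
cv2.imwrite('pics/s2c.png',cv2.resize(im[90:210,160:320,::-1],None,fx=4,fy=4,interpolation=2))
# grasp: former axis
top=np.array([.511,.302]);ft=np.array([.5195,.188])
d=top-ft;print('axis deg',np.degrees(np.arctan2(d[1],d[0])))
go([.515,.235,.2],-2);print(tool()[2]['q'])"
```

```text
axis deg 94.26416334915271
shift [2.311 1.277 0.044] turn [0.0059 0.003  0.1569] t 4.9167
[ 0.86697298  0.36913946 -0.54663855  1.81665159  0.22292726  0.99657377
  0.69014714]
```

View pics/s2c.png

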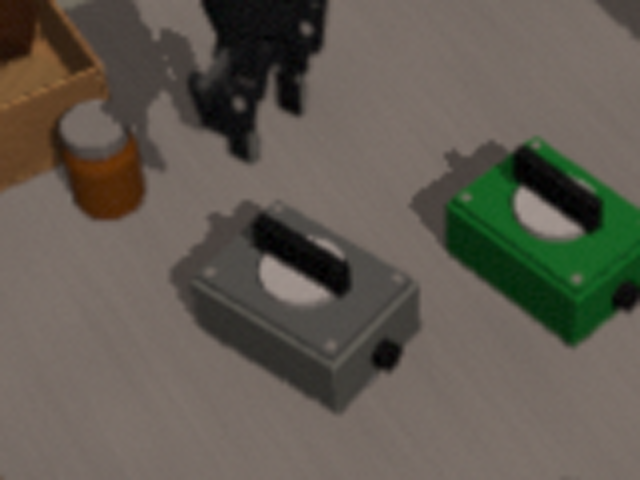

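The bar is now parallel to the grey box's long side, running from crop px (258,230) to (343,285). Next is the former.

{"method": "jog_arm", "body": {
  "plan": [
    {"x":0.5,"y":0.27,"z":0,"wx":0,"wy":0,"wz":0.05},
    {"x":0.98,"y":0.54,"z":0.0,"wx":0,"wy":0,"wz":0.12},
    {"x":0.98,"y":0.54,"z":0.0,"wx":0,"wy":0,"wz":0.12},
    {"x":0.98,"y":0.54,"z":0.0,"wx":0,"wy":0,"wz":0.12},
    {"x":0.98,"y":0.54,"z":0.0,"wx":0,"wy":0,"wz":0.12},
    {"x":0.98,"y":0.54,"z":0.0,"wx":0,"wy":0,"wz":0.12}
  ],
  "hand": 1
}}

```text
t: 5.42
eef_pos: [0.4999, -0.0629, 0.2101]
tool_rot: [0.009, 0.675, 0.737, 0.005]
contact_force: [0.6, 0.8, 0.5]
gripper_width: 0.998
```

```bash
cat >> h.py <<'E'
def frm(lean,ax=94,g=None,back=0):
    """tool rot for the former: lean deg about tool y from vertical"""
    a=np.radians(ax-90);y=np.array([np.cos(a),np.sin(a),0]);z=np.array([0,0,-1.])
    Rt=R.from_matrix(np.c_[np.cross(y,z),y,z])*R.from_euler('y',lean,degrees=True)
    return Rt
def goG(G,lean,ax=94):
    Rt=frm(lean,ax);go(np.array(G)+.019*Rt.as_matrix()[:,2],Rt=Rt)
E
python3 -c "
from h import *
print(frm(-20).as_matrix().round(2))
goG([.513,.29,.17],-20);print(tool()[2]['q'])"
```

```text
[[-0.07  1.    0.02]
 [ 0.94  0.07 -0.34]
 [-0.34  0.   -0.94]]
shift [1.721 0.213 0.285] turn [ 0.0071 -0.1094  0.0045] t 5.4167
[ 0.51027774  0.26287365 -0.5929655   1.96333908  0.18611722  0.94710571
 -0.085722  ]
```

{"method": "jog_arm", "body": {
  "plan": [
    {"x":0.9,"y":0.11,"z":0.1,"wx":0.004,"wy":-0.06,"wz":0.003},
    {"x":0.9,"y":0.11,"z":0.1,"wx":0.004,"wy":-0.06,"wz":0.003},
    {"x":0.9,"y":0.11,"z":0.1,"wx":0.004,"wy":-0.06,"wz":0.003},
    {"x":0.9,"y":0.11,"z":0.1,"wx":0.004,"wy":-0.06,"wz":0.003},
    {"x":0.9,"y":0.11,"z":0.1,"wx":0.004,"wy":-0.06,"wz":0.003},
    {"x":0.9,"y":0.11,"z":0.1,"wx":0.004,"wy":-0.06,"wz":0.003}
  ]
}}

```text
t: 5.92
eef_pos: [0.5052, 0.1281, 0.1889]
tool_rot: [0.072, 0.672, 0.734, -0.06]
contact_force: [-0.1, 1.1, 1.1]
gripper_width: 1.001
```

```bash
python3 -c "
from h import *
goG([.513,.29,.13],-20);print(tool()[2]['q'])"
```

```text
shift [0.829 0.107 0.234] turn [ 0.0041 -0.0512  0.0052] t 5.9167
[ 0.04178127  0.36648871 -0.6384565   1.91285512  0.44557313  1.05952167
 -0.7306039 ]
```

{"method": "jog_arm", "body": {
  "plan": [
    {"x":0.83,"y":0.107,"z":0.234,"wx":0.004,"wy":-0.051,"wz":0.005},
    {"x":0.83,"y":0.107,"z":0.234,"wx":0.004,"wy":-0.051,"wz":0.005},
    {"x":0.83,"y":0.107,"z":0.234,"wx":0.004,"wy":-0.051,"wz":0.005},
    {"x":0.83,"y":0.107,"z":0.234,"wx":0.004,"wy":-0.051,"wz":0.005},
    {"x":0.83,"y":0.107,"z":0.234,"wx":0.004,"wy":-0.051,"wz":0.005},
    {"x":0.83,"y":0.107,"z":0.234,"wx":0.004,"wy":-0.051,"wz":0.005},
    {"x":0.83,"y":0.107,"z":0.234,"wx":0.004,"wy":-0.051,"wz":0.005}
  ]
}}

```text
t: 6.5
eef_pos: [0.5125, 0.2841, 0.1108]
tool_rot: [0.127, 0.67, 0.721, -0.119]
contact_force: [0.2, 0.1, 0.7]
gripper_width: 1.0
```

```bash
python3 -c "
from h import *
print(tool()[:1],tool()[2]['q'])
goG([.513,.24,.032],-20)
im=save('scene','s3.png')
b=save('top','t3.png')
cv2.imwrite('pics/st3.png',np.hstack([cv2.resize(im[200:360,230:390,::-1],(400,400),interpolation=2),cv2.resize(b[130:250,150:270,::-1],(400,400),interpolation=2)]))"
```

```text
(array([0.51251778, 0.28413086, 0.11080006]),) [-0.34454606  0.6477388  -0.58705848  1.71965288  0.62169972  1.2191887
 -1.12979574]
shift [-0.072 -0.013  0.541] turn [-0.0003  0.0001  0.0012] t 6.5
```

View pics/st3.png

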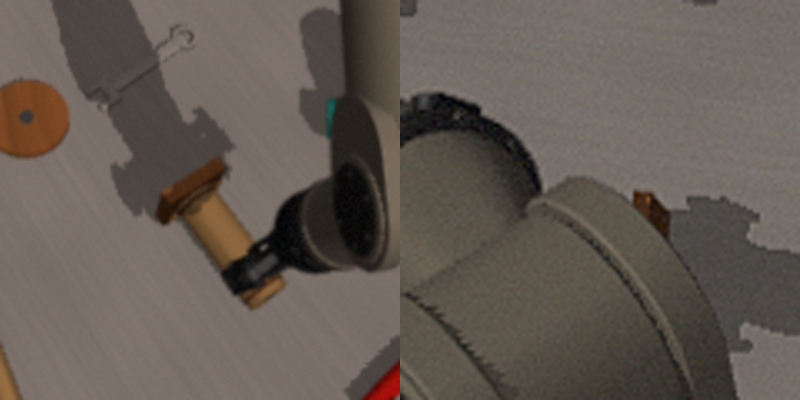

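The gripper straddles the wooden barrel in the scene view. I'll go down along the tool axis.

{"method": "jog_arm", "body": {
  "plan": [
    {"x":-0.03,"y":-0.01,"z":0.15,"wx":0,"wy":0,"wz":0},
    {"x":-0.06,"y":-0.013,"z":0.3,"wx":0,"wy":0,"wz":0},
    {"x":-0.072,"y":-0.013,"z":0.42,"wx":0,"wy":0,"wz":0},
    {"x":-0.072,"y":-0.013,"z":0.5,"wx":0,"wy":0,"wz":0},
    {"x":-0.072,"y":-0.013,"z":0.54,"wx":0,"wy":0,"wz":0},
    {"x":-0.072,"y":-0.013,"z":0.54,"wx":0,"wy":0,"wz":0}
  ]
}}

```text
t: 7.1
eef_pos: [0.5147, 0.2282, 0.015]
tool_rot: [0.128, 0.673, 0.719, -0.12]
contact_force: [0.5, -0.4, -0.5]
gripper_width: 1.0
```

```bash
python3 -c "
from h import *
goG([.513,.24,.032],-20);print(tool()[2]['contact_force'],tool()[2]['q'])"
```

```text
shift [ 0.027 -0.005 -0.005] turn [-0.0007  0.0011 -0.0008] t 7.1
[ 0.50931433 -0.38148843 -0.49722608] [-0.30835508  0.73742231 -0.52442568  1.83091166  0.73031723  1.03895205
 -1.19264174]
```

{"method": "jog_arm", "body": {
  "plan": [
    {"x":0.02,"y":0,"z":-0.01,"wx":0,"wy":0,"wz":0},
    {"x":0.02,"y":0,"z":-0.01,"wx":0,"wy":0,"wz":0},
    {"x":0.02,"y":0,"z":-0.01,"wx":0,"wy":0,"wz":0},
    {"x":0.02,"y":0,"z":-0.01,"wx":0,"wy":0,"wz":0},
    {"x":0.02,"y":0,"z":-0.01,"wx":0,"wy":0,"wz":0},
    {"x":0.02,"y":0,"z":-0.01,"wx":0,"wy":0,"wz":0}
  ],
  "hand": -1,
  "grip_force": 50
}}

```text
t: 7.6
eef_pos: [0.515, 0.234, 0.017]
tool_rot: [0.128, 0.672, 0.719, -0.119]
contact_force: [-0.7, 0.8, 5.0]
gripper_width: 0.551
```

```bash
python3 -c "
from h import *
p,r,s=tool();G=p-.019*r.as_matrix()[:,2];print(G,s['contact_force'],r.as_matrix().round(3))
goG(G+[0,0,.13],-20)"
```

```text
[0.51451272 0.24048741 0.03484397] [-0.65082982  0.79331133  5.04817487] [[-0.063  0.998  0.024]
 [ 0.937  0.068 -0.343]
 [-0.344  0.001 -0.939]]
shift [-0.224  0.001 -0.61 ] turn [ 0.      0.0008 -0.0008] t 7.6
```

{"method": "jog_arm", "body": {
  "plan": [
    {"x":-0.05,"y":0,"z":-0.12,"wx":0,"wy":0,"wz":0},
    {"x":-0.12,"y":0,"z":-0.3,"wx":0,"wy":0,"wz":0},
    {"x":-0.19,"y":0,"z":-0.48,"wx":0,"wy":0,"wz":0},
    {"x":-0.22,"y":0,"z":-0.6,"wx":0,"wy":0,"wz":0},
    {"x":-0.22,"y":0,"z":-0.6,"wx":0,"wy":0,"wz":0}
  ]
}}

```text
t: 8.02
eef_pos: [0.5171, 0.2373, 0.1509]
tool_rot: [0.129, 0.673, 0.719, -0.114]
contact_force: [0.2, 1.8, -2.1]
gripper_width: 0.547
```

{"method": "jog_arm", "body": {
  "plan": [
    {"x":0.01,"y":0,"z":0,"wx":0,"wy":0.035,"wz":0},
    {"x":0.02,"y":0,"z":-0.003,"wx":0,"wy":0.07,"wz":0},
    {"x":0.03,"y":0,"z":-0.006,"wx":0,"wy":0.105,"wz":0},
    {"x":0.04,"y":0,"z":-0.01,"wx":0,"wy":0.14,"wz":0},
    {"x":0.05,"y":0,"z":-0.014,"wx":0,"wy":0.175,"wz":0},
    {"x":0.058,"y":0,"z":-0.02,"wx":0,"wy":0.21,"wz":0},
    {"x":0.066,"y":0,"z":-0.027,"wx":0,"wy":0.245,"wz":0},
    {"x":0.075,"y":0,"z":-0.035,"wx":0,"wy":0.28,"wz":0},
    {"x":0.08,"y":0,"z":-0.045,"wx":0,"wy":0.31,"wz":0},
    {"x":0.08,"y":0,"z":-0.045,"wx":0,"wy":0.31,"wz":0}
  ]
}}

```text
t: 8.85
eef_pos: [0.5164, 0.2499, 0.1502]
tool_rot: [-0.225, 0.651, 0.692, 0.214]
contact_force: [0.1, -0.7, -2.6]
gripper_width: 0.542
```

```bash
python3 -c "
from h import *
p,r,s=tool();G=p-.019*r.as_matrix()[:,2];print(G,s['contact_force'],s['q'],r.as_matrix().round(3))
im=save('scene','s4.png')
cv2.imwrite('pics/s4c.png',cv2.resize(im[180:360,200:420,::-1],None,fx=2.5,fy=2.5,interpolation=2))
goG([.514,.24,.16],76)"
```

```text
[0.51698003 0.23868573 0.16557419] [ 0.06193805 -0.66550442 -2.64123659] [ 0.59074461  0.6982998  -1.09118493  1.96933431  0.00325245  0.61187904
 -0.2649783 ] [[-0.05   0.998 -0.033]
 [ 0.806  0.06   0.589]
 [ 0.59   0.003 -0.808]]
shift [ 0.038 -0.014  0.004] turn [ 0.0026  0.2224 -0.    ] t 8.9
```

View pics/s4c.png

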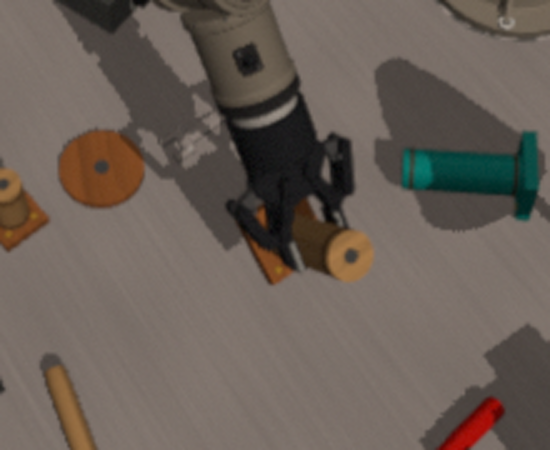

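The former is held and about 40° short of upright, with its top face at crop px (350,255). I'll keep turning it.

{"method": "jog_arm", "body": {
  "plan": [
    {"x":0.01,"y":0,"z":0,"wx":0,"wy":0.035,"wz":0},
    {"x":0.02,"y":0,"z":-0.003,"wx":0,"wy":0.07,"wz":0},
    {"x":0.03,"y":0,"z":-0.006,"wx":0,"wy":0.105,"wz":0},
    {"x":0.035,"y":0,"z":-0.008,"wx":0,"wy":0.12,"wz":0},
    {"x":0.035,"y":0,"z":-0.008,"wx":0,"wy":0.12,"wz":0}
  ]
}}

```text
t: 9.32
eef_pos: [0.5153, 0.2563, 0.1544]
tool_rot: [-0.351, 0.6, 0.639, 0.33]
contact_force: [-0.7, -0.9, -2.4]
gripper_width: 0.544
```

```bash
python3 -c "
from h import *
p,r,s=tool();G=p-.019*r.as_matrix()[:,2];print(G,s['contact_force'],s['q'],r.as_matrix().round(3))
goG([.514,.24,.16],76)"
```

```text
[0.51627277 0.24031896 0.16455118] [-0.69249823 -0.92233164 -2.35831708] [ 0.8082994   1.03206409 -1.26705256  1.98967248 -0.07502989  0.56177813
 -0.02369815] [[-0.033  0.998 -0.053]
 [ 0.535  0.063  0.843]
 [ 0.844 -0.001 -0.536]]
shift [ 0.01  -0.012  0.007] turn [ 0.002   0.1022 -0.0011] t 9.3167
```

```bash
python3 -c "
from h import *
goG([.52,.23,.165],62,74)
goG([.52,.23,.165],76,74)"
```

```text
shift [-0.022  0.044 -0.05 ] turn [-0.0942  0.0243  0.0546] t 9.3167
shift [ 0.001  0.046 -0.055] turn [-0.1005  0.1013  0.0429] t 9.3167
```

{"method": "jog_arm", "body": {
  "plan": [
    {"x":-0.01,"y":0.02,"z":-0.02,"wx":-0.034,"wy":0.008,"wz":0.018},
    {"x":-0.02,"y":0.04,"z":-0.05,"wx":-0.068,"wy":0.016,"wz":0.037},
    {"x":-0.022,"y":0.044,"z":-0.05,"wx":-0.094,"wy":0.024,"wz":0.054},
    {"x":-0.022,"y":0.044,"z":-0.05,"wx":-0.094,"wy":0.024,"wz":0.054}
  ]
}}

```text
t: 9.65
eef_pos: [0.5227, 0.2495, 0.1588]
tool_rot: [-0.314, 0.677, 0.526, 0.408]
contact_force: [0.3, 1.1, -0.4]
gripper_width: 0.542
```

```bash
python3 -c "
from h import *
p,r,s=tool();G=p-.019*r.as_matrix()[:,2];print(G,s['contact_force'],s['q'])
goG([.52,.23,.165],76,74);goG([.52,.23,.165],76,60)"
```

```text
[0.51844874 0.23325009 0.16773109] [ 0.31670766  1.1207869  -0.40284136] [ 0.89253523  1.00610095 -1.27863845  2.1783007  -0.51386397  0.19086963
  0.26708147]
shift [ 0.004  0.014 -0.009] turn [-0.0077  0.0781  0.0042] t 9.65
shift [ 0.003  0.036 -0.012] turn [-0.0805  0.0774  0.0322] t 9.65
```

```bash
python3 -c "
from h import *
goG([.516,.235,.125],62,96)"
```

```text
shift [-0.188 -0.044  0.101] turn [ 0.1007  0.0005 -0.0523] t 9.65
```

{"method": "jog_arm", "body": {
  "plan": [
    {"x":-0.06,"y":-0.015,"z":0.03,"wx":0.034,"wy":0.0,"wz":-0.018},
    {"x":-0.12,"y":-0.03,"z":0.06,"wx":0.068,"wy":0.0,"wz":-0.036},
    {"x":-0.188,"y":-0.044,"z":0.1,"wx":0.1,"wy":0.0,"wz":-0.052},
    {"x":-0.188,"y":-0.044,"z":0.1,"wx":0.1,"wy":0.0,"wz":-0.052},
    {"x":-0.188,"y":-0.044,"z":0.1,"wx":0.1,"wy":0.0,"wz":-0.052}
  ]
}}

```text
t: 10.07
eef_pos: [0.5149, 0.2537, 0.1168]
tool_rot: [-0.38, 0.574, 0.638, 0.344]
contact_force: [-0.7, -0.4, -0.7]
gripper_width: 0.546
```

```bash
python3 -c "
from h import *
p,r,s=tool();G=p-.019*r.as_matrix()[:,2];print(G,s['contact_force'],s['q'],'lean',np.degrees(np.arccos(-r.as_matrix()[2,2])))
im=save('scene','s5.png')
cv2.imwrite('pics/s5c.png',cv2.resize(im[120:360,200:480,::-1],None,fx=2.5,fy=2.5,interpolation=2))
goG([.516,.235,.11],76,96)"
```

```text
[0.51665641 0.23710326 0.12583849] [-0.72998707 -0.42829268 -0.74298686] [ 0.74280847  1.04762658 -1.10368611  1.9677745  -0.34467883  0.59710042
  0.33257099] lean 61.684498362413
shift [-0.053  0.001  0.026] turn [0.0003 0.0791 0.0003] t 10.1167
```

View pics/s5c.png

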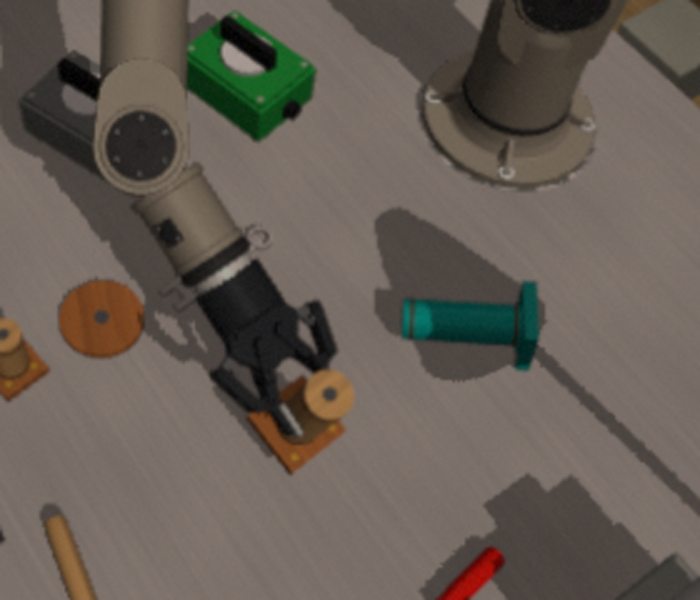

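{"method": "jog_arm", "body": {
  "plan": [
    {"x":-0.02,"y":0,"z":0.01,"wx":0,"wy":0.025,"wz":0},
    {"x":-0.05,"y":0,"z":0.025,"wx":0,"wy":0.05,"wz":0},
    {"x":-0.053,"y":0,"z":0.026,"wx":0,"wy":0.06,"wz":0},
    {"x":-0.053,"y":0,"z":0.026,"wx":0,"wy":0.06,"wz":0}
  ]
}}

```text
t: 10.45
eef_pos: [0.5128, 0.2528, 0.1044]
tool_rot: [-0.44, 0.541, 0.597, 0.396]
contact_force: [-0.9, -0.2, -1.9]
gripper_width: 0.549
```

```bash
python3 -c "
from h import *
p,r,s=tool();G=p-.019*r.as_matrix()[:,2];print(G,s['contact_force'],s['q'],'lean',np.degrees(np.arccos(-r.as_matrix()[2,2])))
z=r.as_matrix()[:,2]
for b in(.2,.25,.3):print('wrist ',(p-b*z).round(3),proj('scene',p-b*z).round())
im=save('scene','s6.png')
cv2.imwrite('pics/s6c.png',cv2.resize(im[80:320,180:460,::-1],None,fx=2.5,fy=2.5,interpolation=2))
goG([.516,.235,.092],72,96)"
```

```text
[0.5146894  0.23472734 0.11004025] [-0.9409472  -0.23245526 -1.9320018 ] [ 0.81169723  1.24865664 -1.13921835  1.94616257 -0.35246234  0.63190459
  0.44568671] lean 72.63265673109933
wrist  [0.532 0.063 0.164] [[281. 227.]]
wrist  [0.537 0.015 0.179] [[270. 212.]]
wrist  [ 0.542 -0.032  0.194] [[259. 197.]]
shift [-0.094  0.005  0.027] turn [ 0.0005 -0.0032 -0.0003] t 10.5
```

View pics/s6c.png

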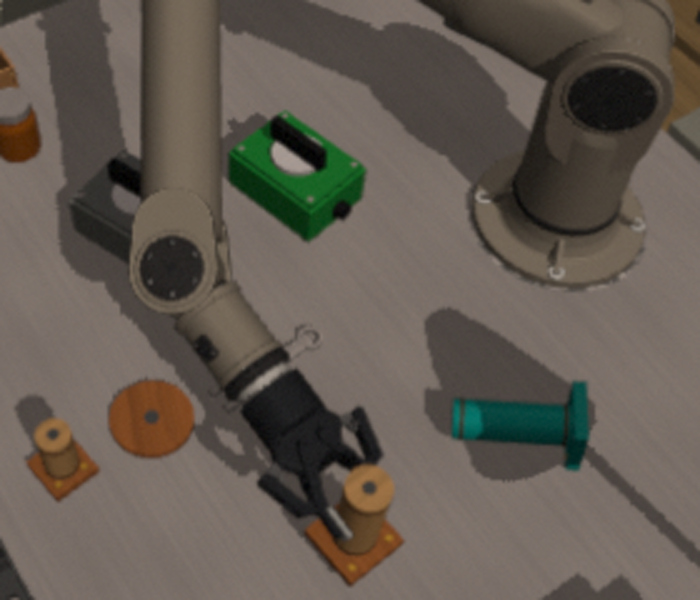

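The former now looks nearly upright in the grip, its foot around crop px (353,540), and the arm is clear of the bystanders. I'll lower it gently.

{"method": "jog_arm", "body": {
  "plan": [
    {"x":-0.02,"y":0,"z":0.006,"wx":0,"wy":0.007,"wz":0},
    {"x":-0.04,"y":0,"z":0.012,"wx":0,"wy":0.014,"wz":0},
    {"x":-0.06,"y":0,"z":0.018,"wx":0,"wy":0.019,"wz":0},
    {"x":-0.07,"y":0,"z":0.021,"wx":0,"wy":0.019,"wz":0},
    {"x":-0.07,"y":0,"z":0.021,"wx":0,"wy":0.019,"wz":0}
  ]
}}

```text
t: 10.92
eef_pos: [0.5129, 0.2534, 0.0915]
tool_rot: [-0.457, 0.528, 0.585, 0.412]
contact_force: [-0.5, 0.2, -2.4]
gripper_width: 0.549
```

```bash
python3 -c "
from h import *
p,r,s=tool();G=p-.019*r.as_matrix()[:,2];print(G,s['contact_force'],s['q'],'lean',np.degrees(np.arccos(-r.as_matrix()[2,2])))
"
```

```text
[0.51476727 0.23505123 0.0961162 ] [-0.46660812  0.24964763 -2.36353201] [ 0.822118    1.32250692 -1.13631518  1.9300387  -0.34669446  0.64610378
  0.48848754] lean 75.92855995738364
```

{"method": "jog_arm", "body": {
  "plan": [
    {"x":-0.012,"y":0,"z":0.003,"wx":0,"wy":0,"wz":0},
    {"x":-0.024,"y":0,"z":0.006,"wx":0,"wy":0,"wz":0},
    {"x":-0.024,"y":0,"z":0.006,"wx":0,"wy":0,"wz":0}
  ]
}}

```text
t: 11.17
eef_pos: [0.5128, 0.2535, 0.0865]
tool_rot: [-0.457, 0.528, 0.586, 0.412]
contact_force: [-0.3, 0.6, -1.7]
gripper_width: 0.545
```

{"method": "jog_arm", "body": {
  "plan": [
    {"x":-0.012,"y":0,"z":0.003,"wx":0,"wy":0,"wz":0},
    {"x":-0.02,"y":0,"z":0.005,"wx":0,"wy":0,"wz":0},
    {"x":-0.02,"y":0,"z":0.005,"wx":0,"wy":0,"wz":0}
  ]
}}

```text
t: 11.42
eef_pos: [0.5128, 0.2534, 0.082]
tool_rot: [-0.457, 0.528, 0.586, 0.412]
contact_force: [-0.1, -0.3, -2.2]
gripper_width: 0.547
```

{"method": "jog_arm", "body": {
  "plan": [
    {"x":-0.01,"y":0,"z":0.003,"wx":0,"wy":0,"wz":0},
    {"x":-0.015,"y":0,"z":0.004,"wx":0,"wy":0,"wz":0},
    {"x":-0.015,"y":0,"z":0.004,"wx":0,"wy":0,"wz":0}
  ]
}}

```text
t: 11.67
eef_pos: [0.5128, 0.2534, 0.0785]
tool_rot: [-0.457, 0.528, 0.586, 0.411]
contact_force: [0.4, -0.2, -3.0]
gripper_width: 0.545
```

```bash
python3 -c "
from h import *
p,r,s=tool();print(p,s['contact_force'])
im=save('scene','s7.png')
cv2.imwrite('pics/s7c.png',cv2.resize(im[230:330,270:390,::-1],None,fx=5,fy=5,interpolation=2))
"
```

```text
[0.51276093 0.25343157 0.07852334] [ 0.40882961 -0.19990716 -3.04913886]
```

View pics/s7c.png

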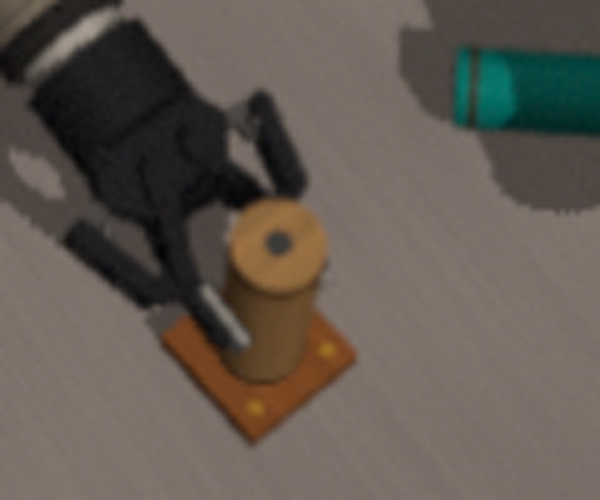

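The former is upright in the grip, top face at crop px (278,243) and foot corner at (252,442). It isn't touching the bench yet, so I'll keep lowering.

{"method": "jog_arm", "body": {
  "plan": [
    {"x":-0.01,"y":0,"z":0.003,"wx":0,"wy":0,"wz":0},
    {"x":-0.015,"y":0,"z":0.004,"wx":0,"wy":0,"wz":0},
    {"x":-0.015,"y":0,"z":0.004,"wx":0,"wy":0,"wz":0}
  ]
}}

```text
t: 11.97
eef_pos: [0.5128, 0.2538, 0.0769]
tool_rot: [-0.457, 0.528, 0.585, 0.412]
contact_force: [-1.6, -3.0, 3.7]
gripper_width: 0.545
```

{"method": "jog_arm", "body": {
  "plan": [
    {"x":-0.01,"y":0,"z":0.003,"wx":0,"wy":0,"wz":0},
    {"x":-0.015,"y":0,"z":0.004,"wx":0,"wy":0,"wz":0},
    {"x":-0.015,"y":0,"z":0.004,"wx":0,"wy":0,"wz":0}
  ]
}}

```text
t: 12.22
eef_pos: [0.5125, 0.2544, 0.0769]
tool_rot: [-0.459, 0.526, 0.585, 0.413]
contact_force: [-3.3, -8.1, 12.7]
gripper_width: 0.543
```

Contact at 12.7 N upward. Releasing.

{"method": "jog_arm", "body": {
  "plan": [
    {"x":0.005,"y":0,"z":0,"wx":0,"wy":0,"wz":0},
    {"x":0.005,"y":0,"z":0,"wx":0,"wy":0,"wz":0},
    {"x":0.005,"y":0,"z":0,"wx":0,"wy":0,"wz":0},
    {"x":0.005,"y":0,"z":0,"wx":0,"wy":0,"wz":0},
    {"x":0.005,"y":0,"z":0,"wx":0,"wy":0,"wz":0}
  ],
  "hand": 1
}}

```text
t: 12.63
eef_pos: [0.5124, 0.2546, 0.0775]
tool_rot: [-0.459, 0.526, 0.585, 0.413]
contact_force: [0.4, 0.3, 0.0]
gripper_width: 0.997
```

{"method": "jog_arm", "body": {
  "plan": [
    {"x":0,"y":0,"z":-0.08,"wx":0,"wy":0,"wz":0},
    {"x":0,"y":0,"z":-0.2,"wx":0,"wy":0,"wz":0},
    {"x":0,"y":0,"z":-0.32,"wx":0,"wy":0,"wz":0},
    {"x":0.08,"y":0,"z":-0.4,"wx":0,"wy":0,"wz":0},
    {"x":0.2,"y":0,"z":-0.4,"wx":0,"wy":0,"wz":0},
    {"x":0.2,"y":0,"z":-0.4,"wx":0,"wy":0,"wz":0}
  ]
}}

```text
t: 13.13
eef_pos: [0.5206, 0.1871, 0.1392]
tool_rot: [-0.458, 0.525, 0.586, 0.414]
contact_force: [0.1, 1.1, 1.5]
gripper_width: 1.003
```

```bash
python3 -c "
from h import *
p,r,s=tool();print(p,s['contact_force'],s['q'])
im=save('scene','s8.png')
cv2.imwrite('pics/s8c.png',cv2.resize(im[90:330,140:420,::-1],None,fx=2.5,fy=2.5,interpolation=2))
"
```

```text
[0.52058784 0.18707201 0.13924587] [0.06662554 1.08119002 1.51499727] [ 0.92602133  1.23392223 -1.15326601  1.90184021 -0.35322982  0.80441111
  0.45526441]
```

View pics/s8c.png

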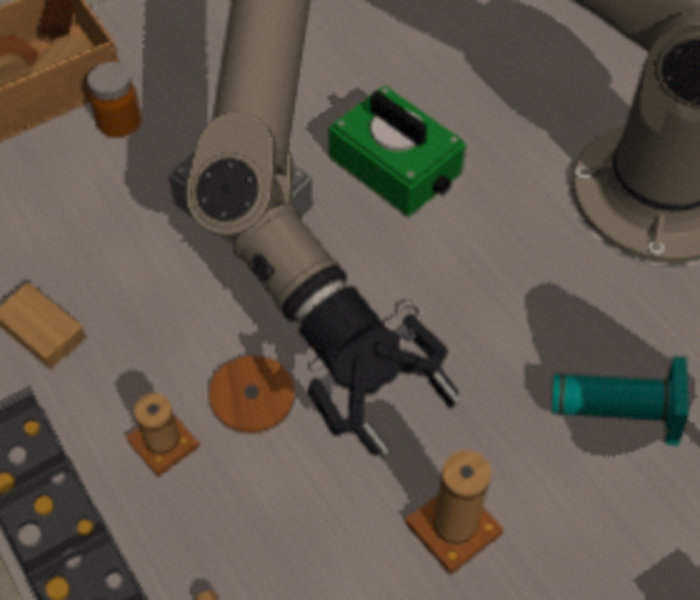

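The former stands free at crop px (460,515), with its top at (466,472). The arm hides the grey box, so I'll raise it and check the isolator.

{"method": "jog_arm", "body": {
  "plan": [
    {"x":0.2,"y":0,"z":-0.1,"wx":0,"wy":0,"wz":0},
    {"x":0.4,"y":0,"z":-0.1,"wx":0,"wy":-0.035,"wz":0},
    {"x":0.6,"y":0,"z":-0.15,"wx":0,"wy":-0.07,"wz":0},
    {"x":0.8,"y":0,"z":-0.2,"wx":0,"wy":-0.1,"wz":0},
    {"x":0.8,"y":0,"z":-0.2,"wx":0,"wy":-0.13,"wz":0},
    {"x":0.8,"y":0,"z":-0.2,"wx":0,"wy":-0.16,"wz":0},
    {"x":0.8,"y":0,"z":-0.2,"wx":0,"wy":-0.2,"wz":0},
    {"x":0.8,"y":0,"z":-0.2,"wx":0,"wy":-0.2,"wz":0},
    {"x":0.8,"y":0,"z":-0.2,"wx":0,"wy":-0.2,"wz":0}
  ]
}}

```text
t: 13.93
eef_pos: [0.5186, 0.1878, 0.3026]
tool_rot: [-0.254, 0.626, 0.7, 0.231]
contact_force: [0.4, -0.6, -0.2]
gripper_width: 1.0
```

```bash
python3 -c "
from h import *
p,r,s=tool();print(p,s['contact_force'],s['t'])
im=save('scene','s9.png');b=save('top','t9.png')
cv2.imwrite('pics/s9c.png',np.hstack([cv2.resize(im[90:330,140:420,::-1],(400,343),interpolation=2),cv2.resize(b[110:350,140:420,::-1],(400,343),interpolation=2)]))
print('moved px', [(t,[np.round(x['location']) for x in finder.place_of('scene',t)[:2]]) for t in('former','short_former','disc','jar','spanner','driver')])
"
```

```text
[0.51863887 0.1878178  0.30258475] [ 0.39974175 -0.63638171 -0.20785404] 13.9333
moved px [('former', [array([323., 298.]), array([411., 249.])]), ('short_former', [array([209., 267.])]), ('disc', [array([237., 250.])]), ('jar', [array([190., 142.])]), ('spanner', [array([290., 224.]), array([372., 369.])]), ('driver', [array([372., 366.])])]
```

View pics/s9c.png

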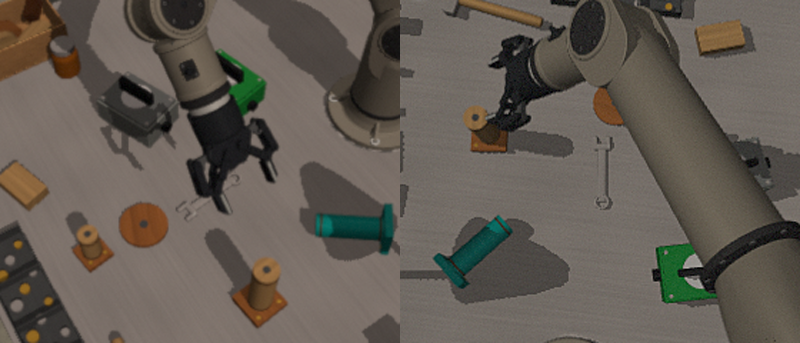

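The former stands upright at left px (260,300) and right px (488,135). The isolator bar at left px (138,92) is in line with the box's long side. The bystanders haven't moved by more than the finder's noise, and the arm is clear.

```bash
python3 -c "
from h import *
print(bot.hand_in())"
```

```text
the job is handed in; nothing more can be done
None
```

I turned the isolator handle anticlockwise to its stop, then stood the fallen wooden former upright on its foot and let go. The job was handed in at about 14 s of the 58 s allowed.

- **Isolator:** the gripper turned the bar until the moment rose to about 2 N m. The bar then read about 116°, against about 114° measured for the box's long side. The last picture shows it in line with the box.
- **Former:** I lowered it until the bench pushed back at 12.7 N, then opened the gripper and backed off. Both cameras show it standing upright. I judged tilt and foot height by eye, not by measurement.
- **Bystanders:** in the scene camera the disc, jar, short former, spanner and driver were found within about 2 to 3 px of where they started. The driver's best position matches its start; the spanner search also gave a false second hit on the driver.
- **Arm:** it finished clear of everything, with contact force under 1 N.

No check failed. On the way, one turn of the former brought a wrist joint to within 0.02 rad of its range limit, so I turned back and finished from a different heading. Contact with the bench came about 7 mm lower than I had estimated.

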